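# Close the nut mill and hold its lid on the run mark

### The arm

A 6-joint arm with a two-finger parallel gripper is mounted at the origin on a cart in front of the work surface, level with it; the furniture and walls round the work are solid. World frame = base frame: x ahead of the robot, y to its left, z up, the work surface at z = 0. Lengths are in m, angles in rad, forces in N, time in s.
With the tool pointing down it reaches from about 0.25 to 0.725 m from the base axis. Payload 4 kg.
Tool frame: the origin (TCP) lies between the finger pads; the fingertips stand 8 mm ahead of it and the grasp point (between the pads) lies 11 mm behind it (bot.tip_reach is the distance from the TCP to the fingertips, in m); z points along the fingers, y is the line along which they close (so a half turn about z gives the same grasp; the last joint's range is limited). The gripper opens to 85 mm and grips with 20 to 120 N. Pads are 22 mm wide; open, the fingers measure 114 mm over their backs; the gripper's body (76 mm by 85 mm) begins 54 mm behind the grasp point. The pads swing forward as they close: fully open they stand 13 mm farther back than shut.
Start: joints at [-1.237, 0.241, 0.005, 1.335, 0, 1.571], TCP at [0.164, -0.472, 0.239] pointing down, gripper open.
Joint ranges: [-2.72, 2.72], [-1.05, 1.87], [-1.09, 1.28], [-1.99, 2.15], [-1.42, 1.44], [-3.14, 3.14]. Speed limits (rad/s): [2.79, 2.79, 3.14, 3.14, 3.14, 3.14].

### API

Orientations are given as a unit quaternion [x, y, z, w].
In Python, from workcell import bot gives the robot as it stands.
- The arm moves only by the tool move_arm, never from a script. Its argument "deltas" is a list of rows, each a list of 7 numbers: the opening, from 0 (shut) to 1 (fully open), then the shift along the tool's x, y, z in mm, then the turn, a rotation vector about the tool's x, y, z in degrees. In form: [[gripper, tx, ty, tz, ax, ay, az], ...]. A call has 1 to 10 rows; each row shifts and turns the commanded pose from where the row before left it, along the tool's axes as they then stand; what a row does not reach is not made up. A row lasts 1/12 s, in which the tool goes at most 41.7 mm and 7.16 degrees, less where a joint would pass 70% of its speed; a pose out of reach is approached as far as the arm can. A call is refused whole if a number of a shift passes 41.7 or a number of a turn 7.16, either way. A call with a gripper value outside its range is refused whole. The fingers move at their own pace and stop on an object; the grip force is fixed at half the most. Time passes only in rows, so rows that do not move let the fingers close. It gives the time, the measured TCP pose, the force, the opening and the grip force at its end, in the units of the state.
- bot.get_obs(): the state, without advancing time (a new reading comes with each control period).
- bot.camera(name): name is "scene" or "top" or "wrist"; returns the picture (480x640x3 uint8, blue, green, red); there is no depth.
- bot.calibration(name): a dict with "K" (3x3 intrinsics, pixels), "position" and "orientation" of the camera in the world. Camera axes: x right, y down, z forward; pixel columns grow to the right and rows downward; lengths in m; the calibration is good to about 2 mm. A picture is of the moment at which its call begins: read the wrist's pose just before it. calibration takes no time and is no camera call; for the wrist camera it gives the pose at the moment of the call.
- bot.job_done(): hands the job in; it is judged then, once.
Trained networks look in the newest picture that a camera, given by its name, has taken for a name from the list of things; names that differ only in an ending like _2 or _b are one class to them, and where a whole thing is asked for, a point or a joint stands for the part that bears it (a point fixed in the world has none). Each returns a list of dicts, best first, with "conf" (0 to 1); they miss things now and then, are a little off and sometimes report something else, mostly with a low value. They report only what shows in the picture. A call takes as long as a camera call. They do not tell look-alikes from the thing itself.
- bot.outline_of(query, camera): "pixels" (480x640 bool, what is visible of it) and "rect" ([left, top, width, height] in pixels, round what is visible of it).
The state is a dict: "clock": time; "joint_pos": joint angles; "joint_vel": joint speeds; "tau": joint torques, N m; "eef_pos": TCP position; "tool_rot": TCP orientation; "ft_force": force on the tool from outside, world axes, zero at the start; "ft_torque": the same for the moment, N m; "grip_width": finger opening in m; "grasp_force": force on a finger pad.
Only numpy, scipy, OpenCV 4.12 (cv2) and the standard library are available. Lean on these libraries where they do the work, as an engineer would, in place of code of your own. Each camera call takes 0.05 s, during which the arm holds its last target. There are 200 camera calls.

### The job

The nut mill on the counter is filled and wants a short burst of grinding: lift the filling funnel out of its mouth, stand it upright in the little steel tray and let go of it. Then fit the lid, its two lugs down through the two notches of the bayonet collar until it sits home, turn it clockwise (seen from above) against the spring to the run mark, halfway to the lock (an eighth of a turn), without letting it go on into the lock catch, and finish while still gripping it there: the mill runs only as long as the lid is held. Leave the other goods on the counter where they are.

Things in the scene. Friction and masses are not known exactly. Their poses are not given: they have to be found in the camera images.
- mill: Small round nut mill, white housing on a rubber foot, bright metal bayonet collar on top; fixed to the counter. 116 mm across at the foot, 97 mm at the collar, 110 mm tall. Origin at the centre of its underside, z up. The collar's two notches lie at its +x and -x sides; from them the lid turns clockwise seen from above.
- mill_mouth (a point): Centre of the mouth, level with the collar's flat top, 110 mm above the counter. The mouth is a round hole 60 mm across and 45 mm deep; its lip is 5 mm thick with two notches, each 11 mm wide and reaching out to 36 mm from the axis, at the mill's +x and -x. Below the lip a channel 10 mm high lets the lid's lugs turn clockwise.
- run_mark (a point): The run mark: a narrow dark radial bar raised on the collar's rim, 48 mm from the axis, 45 degrees clockwise (from above) of the notch at the mill's -x. That notch has a raised dot (insert) on the rim beside it; 90 degrees clockwise of it, at the mill's +y, a wide raised block marks the lock. The grip bar of the lid points at the marks.
- mill_switch (a joint): Sprung switch ring under the lip, rad: 0 at rest, growing as the lid's lugs push it clockwise. It reads about 0.08 less than the lid's turn from the notches: about 0.70 at the run mark. Its return spring, 0.12 N m at rest and 0.18 at the run mark, turns the lid back if let go. A lock catch begins to resist when the lid has turned about 1.2 and snaps in at about 1.5.
- mill_lid: The mill's lid, black, 0.15 kg, standing upright on the counter at the start; 56 mm tall. Origin at the centre of the plug's underside, z up. Plug 56 mm across and 20 mm high with a chamfered foot, then a disc 84 mm across at 20 to 28 mm. Fully home its origin is 90 mm above the mill's; with the lugs on the lip instead of in the notches it stands 12 mm higher.
- lid_grip (a point): Middle of the lid's grip bar, on the axis, 42 mm above the lid's origin. The bar stands upright on the disc, 16 mm thick along the lid's y, 50 mm long along its x (in line with the lugs), 28 to 56 mm above the origin.
- lid_lug (a point): Outer end of the lug at the lid's -x, 33.5 mm from the axis, 10.5 mm above the lid's origin. Two steel lugs, at -x and +x, stick out of the plug: 6 mm wide, 5 mm high, 8 to 13 mm above the origin. Either way round fits the notches.
- funnel: Steel filling funnel, 0.09 kg, standing loosely in the mill's mouth. Origin at the centre of the spout's underside, z up, 92 mm above the counter at the start. Spout 52 mm across and 18 mm high, flange 68 mm across at 18 to 22 mm, straight cup 56 mm across at 22 to 62 mm, to be gripped across the cup's outside.
- tray: Square shallow steel tray, 116x116 mm outside, rim 12 mm high, wall 3 mm, fixed flat on the counter. Origin at the centre of its underside.
- tray_in (a point): Centre of the tray's floor, on its upper face, 3 mm above the counter.
- jar: Clear screw-top jar of sweets with a dark cap, 65 mm wide, 100 mm tall, standing on the counter; leave it alone; origin at the centre of its underside.
- ballotin: Small square gift box with a ribbon bow, 52x65x72 mm, standing on the counter; leave it alone; origin at the centre of its underside.
- tin: Round sweet tin, 65 mm across, 40 mm tall, standing on the counter; leave it alone; origin at the centre of its underside.
- bar: Wrapped flat chocolate bar, 68x150x11 mm, standing on the counter; leave it alone; origin at the centre of its underside.
- mini_chest: Very small domed chest, 69x82x64 mm, standing on the counter; leave it alone; origin at the centre of its underside.
- stamp: Wooden hand stamp standing upright, 31x40x78 mm, standing on the counter; leave it alone; origin at the centre of its underside.
There are look-alikes about, which are no part of the job. What is shaped like the mill_lid but yellow is not meant.

How it is judged:
On the way, in this order (a step that is already met when the one before it is completed fails the run):
1. the funnel stands upright in the tray, let go (horizontal distance between funnel and tray_in below 0.04 m and height (world z) of funnel below 0.009 m and angle between funnel's own z axis and vertical below 0.1 rad and linear speed of funnel below 0.03 m/s and contact force between the fingers and funnel below 0.1 N), for 0.2 s.
2. the lid is home in the collar, its lugs through the notches (z of mill_lid in the frame of mill below 0.095 m and horizontal distance between mill_lid and mill below 0.005 m and angle between mill_lid's own z axis and vertical below 0.12 rad), for 0.1 s.
At the end, for the whole second after the job is handed in: Funnel upright (0.1 rad), untouched in the tray; lid home in the collar (within 5 mm in height and of the axis), turned clockwise from the notches to the run mark (45 degrees, 14 either way), not turning (below 0.25 rad/s) and still gripped by the fingers (all of step 1 and all of step 2 and angle between the x axis of mill_lid and the x axis of mill, either way round between 0.54 and 1.03 rad and value of joint mill_switch between 0.45 and 1 rad and velocity of joint mill_switch between -0.25 and 0.25 rad/s and contact force between the fingers and mill_lid above 2 N); the arm keeps its last pose, push and grip.
It fails at once if the lid is turned on into the lock catch (value of joint mill_switch above 1.22 rad).
It fails at once if one of the other goods on the counter is moved by more than 20 mm (distance of any of jar, ballotin, tin, bar, mini_chest, stamp from where it was at the start of the episode above 0.02 m).
It also fails if it takes over 53 s, if anything falls off the work surface, if the arm or the gripper's body presses on something with over 40 N, if the wrist force passes 120 N, or if a joint passes its speed limit or range.

## Working session

There is one attempt and no reset: what is moved stays moved. The work goes in short steps, Python scripts to look and compute and a tool call to move; the robot and the scene stay as the last step left them, time stands still between calls to the robot, and variables do not carry over. Pictures are saved under pics/ and viewed, at most 10 in all, crops included, and the job is handed in when it is done.

Besides the shell and the picture viewer there is one more tool, called after ">>>" in YAML: its name, and indented under it one key for each argument. move_arm: Moves the arm, as the interface text tells. Its arguments: {"type":"object","properties":{"deltas":{"type":"array","items":{"type":"array","items":{"type":"number"}}}},"required":["deltas"]}

```bash
mkdir -p pics
cat > h.py <<'E'
import numpy as np, cv2
from scipy.spatial.transform import Rotation as R
from workcell import bot
def ray(cal,uv):
    K=np.array(cal["K"]);d=np.linalg.inv(K)@np.array([uv[0],uv[1],1.])
    return np.array(cal["position"]),R.from_quat(cal["orientation"]).as_matrix()@d
def at_z(cal,uv,z):
    p,d=ray(cal,uv);return p+d*(z-p[2])/d[2]
def proj(cal,P):
    m=R.from_quat(cal["orientation"]).as_matrix()
    q=np.array(cal["K"])@(m.T@(np.array(P)-np.array(cal["position"])));return q[:2]/q[2]
E
python3 - <<'E'
from h import *
for c in ["top","scene"]:
    im=bot.camera(c);cv2.imwrite(f"pics/{c}0.png",im);cal=bot.calibration(c)
    print(c,np.round(cal["position"],3),np.round(R.from_quat(cal["orientation"]).as_matrix()[:,2],2),cal["K"][0][0])
    for n in ["mill","mill_lid","funnel","tray","jar","ballotin","tin","bar","mini_chest","stamp"]:
        for o in bot.outline_of(n,c)[:2]:
            ys,xs=np.nonzero(o["pixels"]);print(n,round(o["conf"],2),o["rect"],np.round([xs.mean(),ys.mean()],1),np.round(at_z(cal,(xs.mean(),ys.mean()),0.03),3))
print(bot.get_obs()["clock"],bot.get_obs()["eef_pos"],bot.tip_reach)
E
```

```text
top [ 0.371 -0.084  1.007] [ 0.18 -0.   -0.98] 461.84605552380424
mill 0.85 [234.5, 209.5, 59.1, 60.7] [266.5 244.3] [0.543 0.023 0.03 ]
mill_lid 0.89 [154.2, 333.1, 41.1, 41.0] [175.9 351.8] [0.321 0.209 0.03 ]
mill_lid 0.77 [154.2, 271.0, 35.2, 41.5] [171.3 289.9] [0.449 0.223 0.03 ]
tray 0.82 [369.4, 256.7, 62.0, 58.9] [399.  284.6] [ 0.452 -0.258  0.03 ]
tray 0.16 [237.9, 214.9, 57.5, 56.2] [266.6 243.4] [0.545 0.022 0.03 ]
jar 0.62 [204.8, 133.9, 38.2, 41.0] [222.9 152.4] [0.752 0.12  0.03 ]
ballotin 0.66 [362.1, 191.5, 32.2, 25.9] [375.8 202.4] [ 0.632 -0.216  0.03 ]
tin 0.92 [166.1, 183.5, 33.2, 31.9] [181.8 198.6] [0.648 0.208 0.03 ]
bar 0.96 [452.9, 242.2, 40.2, 71.6] [472.3 277.9] [ 0.464 -0.414  0.03 ]
mini_chest 0.77 [407.3, 176.3, 48.5, 43.0] [430.4 198.3] [ 0.639 -0.335  0.03 ]
stamp 0.72 [269.1, 151.9, 14.5, 23.3] [274.7 162.3] [0.728 0.005 0.03 ]
scene [-0.506 -0.859  0.688] [ 0.73  0.54 -0.42] 562.1453573180928
mill_lid 0.97 [158.8, 258.8, 31.6, 24.1] [173.8 271.5] [0.315 0.208 0.03 ]
mill_lid 0.8 [313.0, 265.1, 25.1, 20.9] [325.9 274.9] [ 0.513 -0.132  0.03 ]
funnel 0.59 [269.4, 208.2, 28.2, 25.1] [283.1 220.4] [0.74  0.188 0.03 ]
tray 0.91 [324.3, 289.8, 66.9, 37.0] [357.1 307.5] [ 0.422 -0.282  0.03 ]
jar 0.58 [289.4, 202.4, 21.0, 36.6] [303.2 215.3] [0.807 0.16  0.03 ]
jar 0.23 [250.4, 222.5, 17.0, 20.0] [257.2 230.6] [0.634 0.203 0.03 ]
ballotin 0.95 [364.0, 262.4, 29.1, 15.7] [376.5 270.3] [ 0.603 -0.226  0.03 ]
tin 0.8 [250.7, 220.5, 17.2, 20.3] [257.3 230.3] [0.637 0.204 0.03 ]
bar 0.72 [264.5, 223.5, 39.9, 53.5] [285.1 250.6] [0.57  0.044 0.03 ]
bar 0.64 [270.3, 207.1, 24.3, 22.1] [282.7 219.9] [0.742 0.191 0.03 ]
mini_chest 0.89 [404.5, 260.9, 36.3, 31.4] [425.1 278. ] [ 0.632 -0.347  0.03 ]
stamp 0.43 [323.8, 217.7, 9.2, 26.7] [327.7 228.3] [0.762 0.034 0.03 ]
stamp 0.43 [269.2, 209.7, 30.3, 19.9] [283.6 220.6] [0.739 0.185 0.03 ]
1.1 [ 0.16381376 -0.47242082  0.2393118 ] 0.008
```

```bash
python3 -c "
import cv2
a=cv2.imread('pics/top0.png')[120:390,140:500]
cv2.imwrite('pics/c0.png',cv2.resize(a,None,fx=2.2,fy=2.2,interpolation=2))"
```

```text
(no output)
```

View pics/c0.png

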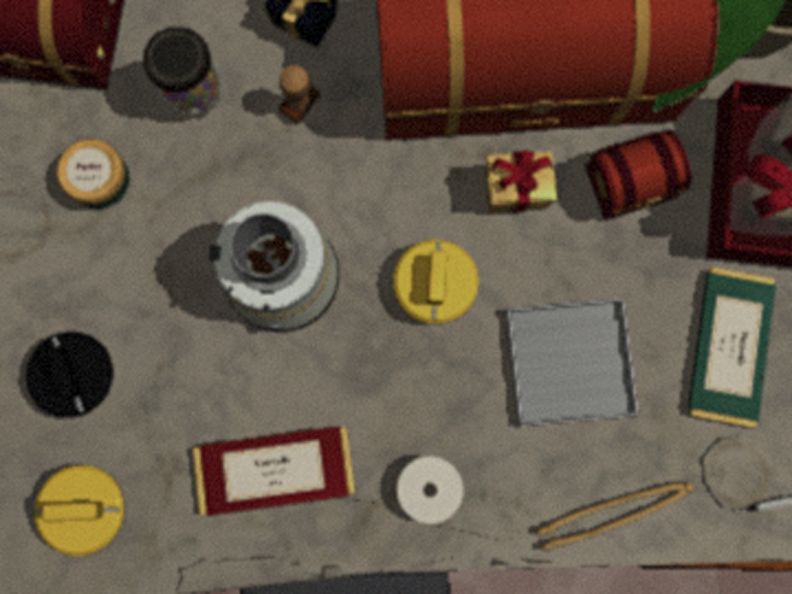

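The top view shows the mill at the centre with the funnel in it. The lock block is on its left, at crop (215,253), so the mill's +y is roughly world +y. The black lid is at full pixel (171,290), with its bar tilted. The tray is at (399,285), and the yellow lids are look-alikes.

```bash
cat >> h.py <<'E'
def plan(P,ang=None):
    """steps from now to TCP at P, tool straight down with finger line (y) at world angle ang (deg)"""
    o=bot.get_obs();r=R.from_quat(o["tool_rot"]);M=r.as_matrix()
    print("t",o["clock"],"pos",np.round(o["eef_pos"],4),"yaxis deg",np.round(np.degrees(np.arctan2(M[1,1],M[0,1])),2),"z",np.round(M[:,2],4),"w",round(o["grip_width"],4),"gf",o["grasp_force"],"F",np.round(o["ft_force"],1),"T",np.round(o["ft_torque"],2))
    print("tool shift mm",np.round(1000*M.T@(np.array(P)-o["eef_pos"]),1))
    if ang is not None:
        a=np.radians(ang);y=np.array([np.cos(a),np.sin(a),0]);z=np.array([0,0,-1.]);T=R.from_matrix(np.array([np.cross(y,z),y,z]).T)
        print("turn rotvec deg",np.round((r.inv()*T).as_rotvec(degrees=True),2))
E
python3 - <<'E'
from h import *
cal=bot.calibration("top")
for n,uv,z in [("funnelrim",(140+265/2.2,120+250/2.2),.154),("collar",(140+269/2.2,120+257/2.2),.11),("lid",(140+69/2.2,120+375/2.2),.028),("barends",(140+54/2.2,120+343/2.2),.056),("bar2",(140+82/2.2,120+405/2.2),.05),("tray",(140+570/2.2,120+363/2.2),.006),("block",(140+215/2.2,120+253/2.2),.112)]: print(n,np.round(at_z(cal,uv,z),4))
plan([.53,.03,.3])
w=bot.calibration("wrist");print(np.round(w["position"],3),np.round(R.from_quat(w["orientation"]).as_matrix(),3),w["K"][0][0])
o=bot.get_obs();print(np.round(R.from_quat(o["tool_rot"]).as_matrix(),3))
E
```

```text
funnelrim [0.5418 0.0206 0.154 ]
collar [0.5441 0.0223 0.11  ]
lid [0.4476 0.2238 0.028 ]
barends [0.4757 0.2302 0.056 ]
bar2 [0.4177 0.2036 0.05  ]
tray [ 0.4531 -0.2621  0.006 ]
block [0.5482 0.0706 0.112 ]
t 1.1 pos [ 0.1638 -0.4724  0.2393] yaxis deg -70.88 z [ 0. -0. -1.] w 0.0853 gf 0.0 F [-0.2 -0.1 -0. ] T [-0.01 -0.01 -0.01]
tool shift mm [ 510.6 -354.7  -60.7]
[ 0.229 -0.45   0.374] [[ 0.328 -0.91  -0.254]
 [-0.945 -0.316 -0.088]
 [-0.001  0.269 -0.963]] 332.7517531565593
[[ 0.945  0.328  0.   ]
 [ 0.328 -0.945 -0.   ]
 [-0.     0.    -1.   ]]
```

>>> move_arm:
  deltas:
    - [1,0,0,-6,0,0,-7.1]
    - [1,0,0,-6,0,0,-7.1]
    - [1,0,0,-6,0,0,-7.1]
    - [1,0,0,-6,0,0,-7.1]
    - [1,0,0,-6,0,0,-7.1]
    - [1,0,0,-6,0,0,-7.1]
    - [1,0,0,-6,0,0,-7.1]
    - [1,0,0,0,0,0,-7.1]
    - [1,0,0,0,0,0,-7.1]
    - [1,0,0,0,0,0,-7.0]

```text
clock: 1.93
eef_pos: [0.1638, -0.4725, 0.2815]
tool_rot: [0.705, 0.709, -0.0, 0.0]
ft_force: [0.1, -0.5, -0.8]
grip_width: 0.0854
grasp_force: 0.0
```

>>> move_arm:
  deltas:
    - [1,31,23.5,0,0,0,0]
    - [1,31,23.5,0,0,0,0]
    - [1,31,23.5,0,0,0,0]
    - [1,31,23.5,0,0,0,0]
    - [1,31,23.5,0,0,0,0]
    - [1,31,23.5,0,0,0,0]
    - [1,31,23.5,0,0,0,0]
    - [1,31,23.5,0,0,0,0]

```text
clock: 2.6
eef_pos: [0.3524, -0.2227, 0.2816]
tool_rot: [0.707, 0.707, 0.0, 0.0]
ft_force: [1.0, -0.4, -0.0]
grip_width: 0.0853
grasp_force: 0.0
```

>>> move_arm:
  deltas:
    - [1,31,23.5,0,0,0,0]
    - [1,31,23.5,0,0,0,0]
    - [1,31,23.5,0,0,0,0]
    - [1,31,23.5,0,0,0,0]
    - [1,31,23.5,0,0,0,0]
    - [1,31,23.5,0,0,0,0]
    - [1,31,23.5,0,0,0,0]
    - [1,31,23.5,0,0,0,0]
    - [1,0,0,0,0,0,0]
    - [1,0,0,0,0,0,0]

```text
clock: 3.43
eef_pos: [0.5402, 0.0255, 0.2803]
tool_rot: [0.706, 0.709, -0.001, -0.0]
ft_force: [-1.8, -0.8, -0.0]
grip_width: 0.0856
grasp_force: 0.0
```

Run:
```python
from h import *
plan([.541,.021,.127],0)
cal=bot.calibration("wrist");im=bot.camera("wrist");cv2.imwrite("pics/w1.png",im)
import pickle;pickle.dump(cal,open("w1.pkl","wb"))
for n in ["mill","funnel","mill_mouth"]:
    for o in bot.outline_of(n,"wrist")[:2]:
        ys,xs=np.nonzero(o["pixels"]);print(n,round(o["conf"],2),o["rect"],np.round([xs.mean(),ys.mean()],1))
for z in (.092,.114,.154):print(proj(cal,[.5418,.0206,z]))
```

```text
t 3.4333 pos [0.5402 0.0255 0.2803] yaxis deg 0.24 z [-1.6e-03 -3.0e-04 -1.0e+00] w 0.0856 gf 0.0 F [-1.8 -0.8 -0. ] T [-0.    0.06 -0.03]
tool shift mm [ -4.5   1.1 153.3]
turn rotvec deg [-0.09  0.01  0.24]
mill 0.58 [270.4, 159.2, 108.8, 118.4] [323.  211.9]
funnel 0.73 [448.0, 211.5, 58.0, 41.0] [478.4 231.3]
funnel 0.64 [289.1, 192.2, 76.1, 81.9] [325.5 234.9]
mill_mouth 0.61 [271.5, 162.9, 105.2, 113.4] [323.2 211.7]
[318.09421397 228.09192698]
[318.15832694 233.29901991]
[318.30055283 244.85024756]
```

View pics/w1.png

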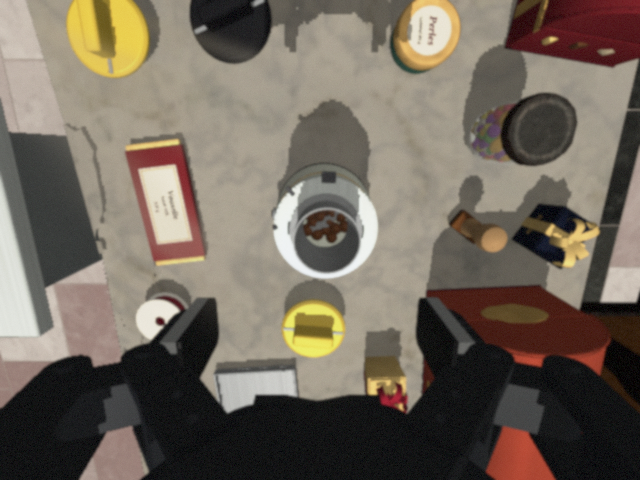

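The wrist picture shows the funnel rim centred near (328,242), about 8 mm further out in x than estimated. The collar is centred near column 325, the lock block is at (329,176), and the run mark shows at about (292,188).

>>> move_arm:
  deltas:
    - [1,-3,8.5,10,0,0,0]
    - [1,0,0,30,0,0,0]
    - [1,0,0,30,0,0,0]
    - [1,0,0,30,0,0,0]
    - [1,0,0,28,0,0,0]
    - [1,0,0,25,0,0,0]
    - [0,0,0,0,0,0,0]
    - [0,0,0,0,0,0,0]
    - [0,0,0,0,0,0,0]
    - [0,0,0,0,0,0,0]

```text
clock: 4.47
eef_pos: [0.5497, 0.0204, 0.1305]
tool_rot: [0.707, 0.707, 0.002, 0.001]
ft_force: [-0.3, 0.3, -0.4]
grip_width: 0.0548
grasp_force: 63.1
```

>>> move_arm:
  deltas:
    - [0,0,0,0,0,0,0]
    - [0,0,0,0,0,0,0]
    - [0,0,0,0,0,0,0]
    - [0,0,0,0,0,0,0]

```text
clock: 4.8
eef_pos: [0.5489, 0.0208, 0.1294]
tool_rot: [0.707, 0.707, 0.001, 0.001]
ft_force: [-0.2, -0.1, 5.2]
grip_width: 0.0548
grasp_force: 63.2
```

>>> move_arm:
  deltas:
    - [0,0,0,-20,0,0,0]
    - [0,0,0,-35,0,0,0]
    - [0,0,0,-35,0,0,0]
    - [0,0,0,-30,0,0,0]
    - [0,-15,-5,0,0,0,0]
    - [0,-35,-11.5,0,0,0,0]
    - [0,-35,-11.5,0,0,0,0]
    - [0,-35,-11.5,0,0,0,0]
    - [0,-35,-11.5,0,0,0,0]
    - [0,-35,-11.5,0,0,0,0]

```text
clock: 5.63
eef_pos: [0.4849, -0.1705, 0.2484]
tool_rot: [0.707, 0.708, 0.0, 0.0]
ft_force: [0.7, -0.1, -1.7]
grip_width: 0.0546
grasp_force: 63.5
```

>>> move_arm:
  deltas:
    - [0,-35,-11.5,0,0,0,0]
    - [0,-33,-11.5,0,0,0,0]
    - [0,-25,-8.5,0,0,0,0]
    - [0,0,0,30,0,0,0]
    - [0,0,0,30,0,0,0]
    - [0,0,0,30,0,0,0]
    - [0,0,0,20,0,0,0]
    - [0,0,0,0,0,0,0]
    - [0,0,0,0,0,0,0]

```text
clock: 6.38
eef_pos: [0.4534, -0.2618, 0.1375]
tool_rot: [0.707, 0.707, -0.0, -0.001]
ft_force: [-0.5, 0.3, -0.4]
grip_width: 0.0548
grasp_force: 63.5
```

Run:
```python
from h import *
plan([.455,-.262,.0404],0)
a=bot.camera("wrist");cal=bot.calibration("wrist");b=bot.camera("top");ct=bot.calibration("top")
for n,c,cc in [("tray","top",ct),("tray","wrist",cal)]:
    for o in bot.outline_of(n,c)[:1]:
        ys,xs=np.nonzero(o["pixels"]);r=o["rect"];print(n,c,round(o["conf"],2),r,at_z(cc,(r[0]+r[2]/2,r[1]+r[3]/2),.012),proj(cc,[.455,-.262,.01]))
cv2.imwrite("pics/w2.png",np.hstack([cv2.resize(a,(440,330)),cv2.resize(b[200:380,330:530],(360,330))]))
```

```text
t 6.3833 pos [ 0.4534 -0.2618  0.1375] yaxis deg 0.03 z [-0.0026  0.0015 -1.    ] w 0.0548 gf 63.501609563827515 F [-0.5  0.3 -0.4] T [ 0.04 -0.02 -0.06]
tool shift mm [-0.4  1.8 97.1]
turn rotvec deg [-0.15 -0.09  0.03]
tray top 0.83 [369.8, 257.5, 41.8, 56.8] [ 0.45097042 -0.24290634  0.012     ] [399.31595989 283.96371138]
tray wrist 0.91 [239.8, 164.8, 155.7, 141.8] [ 0.45595236 -0.25980878  0.012     ] [316.47548113 237.70434026]
```

View pics/w2.png

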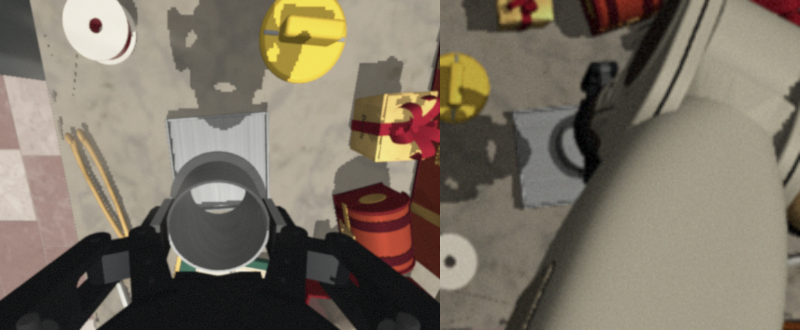

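The funnel is held upright over the tray and centred.

>>> move_arm:
  deltas:
    - [0,0,2,25,0,0,0]
    - [0,0,0,25,0,0,0]
    - [0,0,0,20,0,0,0]
    - [0,0,0,14,0,0,0]
    - [0,0,0,7,0,0,0]
    - [0,0,0,3,0,0,0]
    - [0,0,0,1,0,0,0]
    - [0,0,0,0,0,0,0]

```text
clock: 7.25
eef_pos: [0.4572, -0.2628, 0.0444]
tool_rot: [0.707, 0.707, 0.0, 0.001]
ft_force: [-0.0, -0.4, -0.9]
grip_width: 0.0546
grasp_force: 63.5
```

>>> move_arm:
  deltas:
    - [0,0,0,1,0,0,0]
    - [0,0,0,1,0,0,0]
    - [0,0,0,0,0,0,0]
    - [0,0,0,0,0,0,0]

```text
clock: 7.58
eef_pos: [0.4564, -0.2624, 0.0417]
tool_rot: [0.707, 0.707, 0.0, 0.0]
ft_force: [0.0, 0.4, -0.6]
grip_width: 0.0547
grasp_force: 63.5
```

>>> move_arm:
  deltas:
    - [0,0,0,1,0,0,0]
    - [0,0,0,0.5,0,0,0]
    - [0,0,0,0,0,0,0]
    - [0,0,0,0,0,0,0]

```text
clock: 7.92
eef_pos: [0.4565, -0.2624, 0.0404]
tool_rot: [0.707, 0.707, 0.0, 0.0]
ft_force: [-1.3, 0.4, 4.8]
grip_width: 0.0549
grasp_force: 64.2
```

>>> move_arm:
  deltas:
    - [1,0,0,0,0,0,0]
    - [1,0,0,0,0,0,0]
    - [1,0,0,0,0,0,0]
    - [1,0,0,0,0,0,0]
    - [1,0,0,0,0,0,0]
    - [1,0,0,-15,0,0,0]
    - [1,0,0,-35,0,0,0]
    - [1,0,0,-40,0,0,0]
    - [1,0,0,-40,0,0,0]
    - [1,0,0,-40,0,0,0]

```text
clock: 8.75
eef_pos: [0.4557, -0.262, 0.2113]
tool_rot: [0.707, 0.707, -0.0, -0.0]
ft_force: [0.3, -0.4, -0.6]
grip_width: 0.085
grasp_force: 0.0
```

Run:
```python
from h import *
a=bot.camera("wrist");cal=bot.calibration("wrist")
o=bot.outline_of("funnel","wrist")
for q in o[:2]:print(q["conf"],q["rect"])
for z in (.003,.065): print(proj(cal,[.4564,-.2624,z]))
cv2.imwrite("pics/w3.png",a[100:400,180:480])
plan([.4476,.2238,.25],115)
```

```text
0.67 [281.2, 187.0, 70.4, 75.1]
0.23 [257.7, 318.4, 139.4, 72.7]
[310.705376   214.62235071]
[310.37364084 227.67829592]
t 8.85 pos [ 0.46   -0.2644  0.2174] yaxis deg 0.03 z [ 0.0126 -0.0072 -0.9999] w 0.085 gf 0.0 F [-0.7 -0.4 -0.5] T [-0.03 -0.06  0.02]
tool shift mm [488.  -11.7 -36.2]
turn rotvec deg [ 4.0000e-02  9.9000e-01 -1.1497e+02]
```

View pics/w3.png

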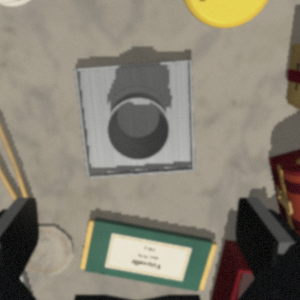

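The funnel stands upright in the tray and is released. Next is the lid.

>>> move_arm:
  deltas:
    - [1,20,-1,-10,0,0,0]
    - [1,39,-1,-10,0,0,0]
    - [1,39,-1,-10,0,0,0]
    - [1,39,-1,-10,0,0,0]
    - [1,39,-1,0,0,0,0]
    - [1,39,-1,0,0,0,0]
    - [1,39,-1,0,0,0,0]
    - [1,39,-1,0,0,0,0]
    - [1,39,0,0,0,0,0]
    - [1,39,0,0,0,0,0]

```text
clock: 9.68
eef_pos: [0.4474, 0.1105, 0.2494]
tool_rot: [0.707, 0.707, -0.0, 0.0]
ft_force: [1.2, -1.0, 0.5]
grip_width: 0.0853
grasp_force: 0.0
```

>>> move_arm:
  deltas:
    - [1,39,0,0,0,0,0]
    - [1,39,0,0,0,0,0]
    - [1,36,0,0,0,0,0]
    - [1,0,0,0,0,0,-6.8]
    - [1,0,0,0,0,0,-6.8]
    - [1,0,0,0,0,0,-6.8]
    - [1,0,0,0,0,0,-6.8]
    - [1,0,0,0,0,0,-6.8]
    - [1,0,0,0,0,0,-6.8]
    - [1,0,0,0,0,0,-6.8]

```text
clock: 10.52
eef_pos: [0.4478, 0.2227, 0.2491]
tool_rot: [0.359, 0.933, -0.0, -0.0]
ft_force: [-0.9, -0.0, -0.4]
grip_width: 0.0852
grasp_force: 0.0
```

>>> move_arm:
  deltas:
    - [1,0,0,0,0,0,-6.8]
    - [1,0,0,0,0,0,-6.8]
    - [1,0,0,0,0,0,-6.8]
    - [1,0,0,0,0,0,-6.8]
    - [1,0,0,0,0,0,-6.8]
    - [1,0,0,0,0,0,-6.8]
    - [1,0,0,0,0,0,-6.8]
    - [1,0,0,0,0,0,-6.8]
    - [1,0,0,0,0,0,-6.8]
    - [1,0,0,0,0,0,-6.2]

```text
clock: 11.35
eef_pos: [0.4478, 0.2226, 0.2491]
tool_rot: [-0.219, 0.976, -0.0, -0.0]
ft_force: [-0.4, -0.1, 0.0]
grip_width: 0.0854
grasp_force: 0.0
```

>>> move_arm:
  deltas:
    - [1,0,0,10,0,0,0]
    - [1,0,0,0,0,0,0]
    - [1,0,0,0,0,0,0]

```text
clock: 11.6
eef_pos: [0.4473, 0.2224, 0.2385]
tool_rot: [-0.216, 0.976, -0.0, -0.001]
ft_force: [0.1, 0.5, 0.1]
grip_width: 0.0857
grasp_force: 0.0
```

Run:
```python
from h import *
import pickle
plan([.4476,.2238,.05],115)
cal=bot.calibration("wrist");a=bot.camera("wrist");pickle.dump(cal,open("w4.pkl","wb"))
for q in bot.outline_of("mill_lid","wrist")[:3]:
    r=q["rect"];print(q["conf"],r,at_z(cal,(r[0]+r[2]/2,r[1]+r[3]/2),.028))
cv2.imwrite("pics/w4.png",a);print(proj(cal,[.4476,.2238,.028]))
```

```text
t 11.6 pos [0.4473 0.2224 0.2385] yaxis deg 114.89 z [-0.0024 -0.0011 -1.    ] w 0.0857 gf 0.0 F [0.1 0.5 0.1] T [ 0.02 -0.03 -0.01]
tool shift mm [ -1.4   1.2 188.5]
turn rotvec deg [-0.   -0.15 -0.11]
0.97 [280.3, 181.3, 78.1, 79.0] [0.44819284 0.22534426 0.028     ]
0.9 [1.9, 136.1, 4.5, 50.1] [ 0.52643287 -0.0885269   0.028     ]
0.63 [317.2, 50.9, 87.0, 92.5] [0.32206354 0.21029339 0.028     ]
[318.26212203 219.69455823]
```

View pics/w4.png

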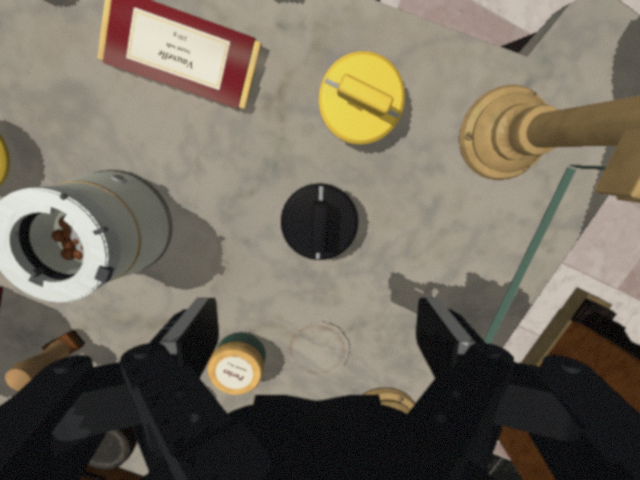

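The black lid is at (319,220), with its bar within about 2° of the tool's x direction. The open mill is at left, with its block at (104,273) and the notches visible. I'll enlarge both.

Run:
```python
from h import *
import pickle
cal=pickle.load(open("w4.pkl","rb"));a=cv2.imread("pics/w4.png")
c1=cv2.resize(a[180:310,0:130],(520,520),interpolation=2);c2=cv2.resize(a[178:262,278:362],(270,270),interpolation=2)
can=np.zeros((520,790,3),np.uint8);can[:,:520]=c1;can[:270,520:]=c2;cv2.imwrite("pics/c4.png",can)
g=a[175:265,275:365].min(2);n,l,s,ce=cv2.connectedComponentsWithStats((g>110).astype(np.uint8))
for i in range(1,n):
    u=ce[i]+[275,175]
    if 3<s[i,4]<80: print(s[i],u,at_z(cal,u,.028),at_z(cal,u,.056))
```

```text
[44 12  4 13 49] [320.46938776 192.65306122] [0.42089271 0.21388403 0.028     ] [0.41807543 0.21223283 0.056     ]
[41 78  4  6 18] [317.33333333 255.5       ] [0.48392448 0.23959326 0.028     ] [0.47600147 0.23585956 0.056     ]
```

View pics/c4.png

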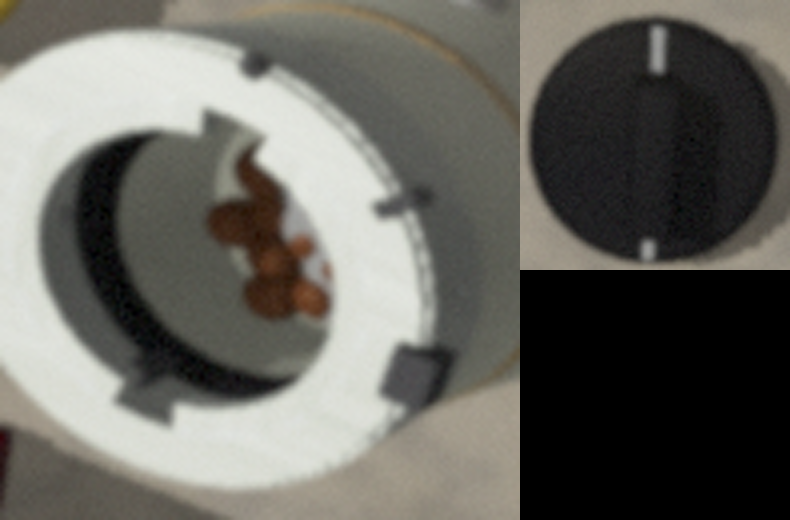

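```bash
cat > mill.py <<'E'
from h import *
from scipy.optimize import least_squares
def fit(cal,obs):
    # obs: name->(uv); model pts in mill frame
    s=np.sqrt(.5)
    M={"nm":(-.036,0,.11),"np":(.036,0,.11),"dot":(-.048,0,.1115),"run":(-.048*s,.048*s,.1115),"lock":(0,.048,.1125)}
    f=lambda q:np.concatenate([proj(cal,[q[0]+np.cos(q[2])*M[k][0]-np.sin(q[2])*M[k][1],q[1]+np.sin(q[2])*M[k][0]+np.cos(q[2])*M[k][1],M[k][2]])-obs[k] for k in obs])
    r=least_squares(f,[.547,.023,-.08],loss="soft_l1");print("mill",np.round(r.x[:2],4),"ang",np.degrees(r.x[2]));print(dict(zip(obs,np.round(r.fun.reshape(-1,2),1).tolist())))
E
python3 - <<'E'
from mill import *
import pickle
cal=pickle.load(open("w4.pkl","rb"));c=lambda x,y:np.array([x/4-.4,180+y/4-.4])
fit(cal,{"nm":c(234,124),"np":c(145,412),"dot":c(257,65),"run":c(403,201),"lock":c(415,375)})
plan([.4482,.2252,.037],112.2)
E
```

```text
mill [0.5474 0.0245] ang -2.861605996173954
{'nm': [2.5, -2.0], 'np': [0.7, 0.5], 'dot': [-0.4, -0.3], 'run': [-0.7, 0.7], 'lock': [-0.8, 0.2]}
t 11.7 pos [0.4478 0.2226 0.2394] yaxis deg 114.94 z [-8.e-04 -4.e-04 -1.e+00] w 0.0854 gf 0.0 F [ 0.7  0.5 -0.2] T [ 0.05 -0.02 -0.03]
tool shift mm [ -1.6   2.2 202.4]
turn rotvec deg [-0.   -0.05  2.74]
```

>>> move_arm:
  deltas:
    - [1,-1.6,2.2,30,0,0,2.7]
    - [1,0,0,40,0,0,0]
    - [1,0,0,40,0,0,0]
    - [1,0,0,40,0,0,0]
    - [1,0,0,30,0,0,0]
    - [1,0,0,15,0,0,0]
    - [1,0,0,5,0,0,0]
    - [1,0,0,0,0,0,0]
    - [1,0,0,0,0,0,0]

```text
clock: 12.45
eef_pos: [0.4494, 0.2258, 0.0407]
tool_rot: [-0.193, 0.981, 0.0, 0.001]
ft_force: [0.1, 0.2, 0.5]
grip_width: 0.0853
grasp_force: 0.0
```

>>> move_arm:
  deltas:
    - [0,0,0,0,0,0,0]
    - [0,0,0,0,0,0,0]
    - [0,0,0,0,0,0,0]
    - [0,0,0,0,0,0,0]
    - [0,0,0,0,0,0,0]
    - [0,0,0,0,0,0,0]
    - [0,0,0,0,0,0,0]
    - [0,0,0,0,0,0,0]
    - [0,0,0,0,0,0,0]
    - [0,0,0,0,0,0,0]

```text
clock: 13.28
eef_pos: [0.449, 0.2257, 0.0404]
tool_rot: [-0.194, 0.981, 0.0, 0.001]
ft_force: [-0.2, -0.6, 5.4]
grip_width: 0.0153
grasp_force: 59.5
```

Run:
```python
from h import *
plan([.5474,.0245,.25],87.1)
```

```text
t 13.2833 pos [0.449  0.2257 0.0404] yaxis deg 112.33 z [ 1.e-03  7.e-04 -1.e+00] w 0.0153 gf 59.5383882522583 F [-0.2 -0.6  5.4] T [-0.02  0.12 -0.05]
tool shift mm [ -14.9 -223.5 -209.6]
turn rotvec deg [ 0.03  0.07 25.23]
```

>>> move_arm:
  deltas:
    - [0,0,0,-20,0,0,0]
    - [0,0,0,-35,0,0,0]
    - [0,0,0,-35,0,0,5]
    - [0,0,0,-35,0,0,5]
    - [0,0,0,-35,0,0,5]
    - [0,0,0,-30,0,0,5]
    - [0,0,0,-20,0,0,5.2]
    - [0,-10,-11,0,0,0,0]
    - [0,-20,-22,0,0,0,0]
    - [0,-20,-22,0,0,0,0]

```text
clock: 14.12
eef_pos: [0.4956, 0.1679, 0.2498]
tool_rot: [0.024, 1.0, -0.0, -0.0]
ft_force: [0.9, 0.0, -2.0]
grip_width: 0.0151
grasp_force: 58.8
```

>>> move_arm:
  deltas:
    - [0,-22,-24,0,0,0,0]
    - [0,-22,-24,0,0,0,0]
    - [0,-22,-24,0,0,0,0]
    - [0,-22,-24,0,0,0,0]
    - [0,-20,-22,0,0,0,0]
    - [0,-18,-19.5,0,0,0,0]
    - [0,0,0,0,0,0,0]
    - [0,0,0,0,0,0,0]
    - [0,0,0,0,0,0,0]

```text
clock: 14.87
eef_pos: [0.6139, 0.0244, 0.2486]
tool_rot: [0.025, 1.0, 0.0, -0.001]
ft_force: [0.0, -0.0, -2.2]
grip_width: 0.0148
grasp_force: 58.8
```

Run:
```python
from h import *
import pickle
plan([.5474,.0245,.17],87.1)
cal=bot.calibration("wrist");a=bot.camera("wrist");pickle.dump(cal,open("w5.pkl","wb"));cv2.imwrite("pics/w5.png",a)
print(proj(cal,[.5474,.0245,.11]))
u,v=proj(cal,[.5474,.0245,.11]).astype(int);print(u,v)
y0=max(0,v-75);x0=u-100;print(x0,y0)
cv2.imwrite("pics/c5.png",cv2.resize(a[y0:y0+150,x0:x0+200],None,fx=4,fy=4,interpolation=2))
```

```text
t 14.8667 pos [0.6139 0.0244 0.2486] yaxis deg 87.11 z [-2.7e-03  3.0e-04 -1.0e+00] w 0.0148 gf 58.77274990081787 F [ 0.  -0.  -2.2] T [-0.01 -0.01  0.01]
tool shift mm [66.2 -3.3 78.8]
turn rotvec deg [ 0.01 -0.16  0.01]
[312.72070465 153.86356056]
312 153
212 78
```

View pics/c5.png

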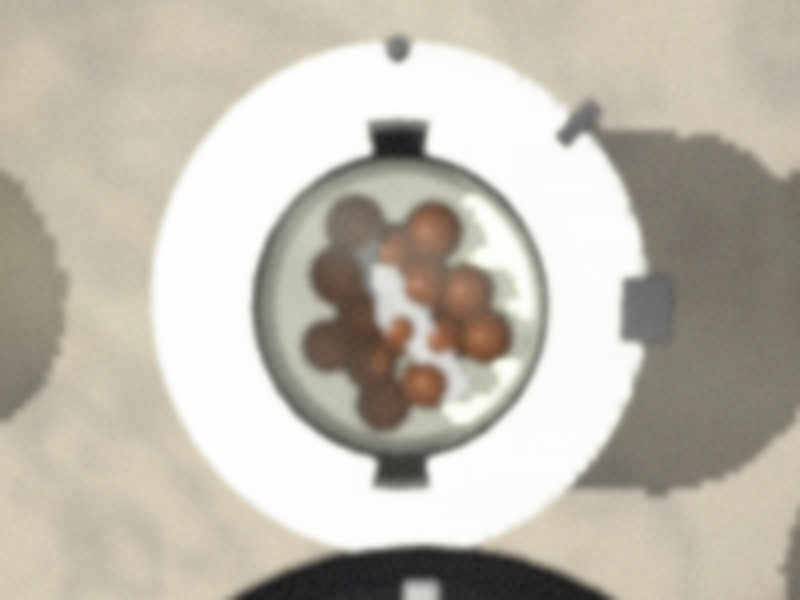

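The mill from directly above is sharp: notch ends at crop (398,122) and (401,487), dot (397,47), run mark (579,123), lock block (649,308). The lid's disc edge and stripe show at the bottom, near (422,588).

Run:
```python
from mill import *
import pickle
cal=pickle.load(open("w5.pkl","rb"));c=lambda x,y:np.array([212+x/4-.4,78+y/4-.4])
fit(cal,{"nm":c(398,122),"np":c(401,487),"dot":c(397,47),"run":c(579,123),"lock":c(649,308)})
fit(cal,{"nm":c(398,122),"np":c(401,487)})
# lid as held: disc edge (z of disc top) and stripes
a=cv2.imread("pics/w5.png");m=R.from_quat(bot.get_obs()["tool_rot"]).as_matrix()
zd=.2486-.0404+.028;P=np.array([.6139,.0244])
for q in bot.outline_of("mill_lid","wrist")[:2]: print(q["conf"],q["rect"])
g=a.min(2);black=(g<60).astype(np.uint8)
edge=[]
for u in range(275,365,4):
    col=black[205:,u];k=np.argmax(col);edge.append(at_z(cal,(u,205+k),zd)[:2])
edge=np.array(edge)
r=least_squares(lambda q:np.hypot(*(edge-q).T)-.042,P,loss="soft_l1",f_scale=.001);print("lid centre",r.x,"TCP",P,"rms",np.sqrt(np.mean(r.fun**2)))
n,l,s,ce=cv2.connectedComponentsWithStats((g[205:320]>100).astype(np.uint8))
for i in range(1,n):
    u=ce[i]+[0,205]
    if 8<s[i,4]<400 and 270<u[0]<370: print(s[i],u,at_z(cal,u,zd)-np.append(P,0))
cv2.imwrite("pics/c6.png",a[200:400,220:420])
```

```text
mill [0.5484 0.0239] ang -2.291183105374828
{'nm': [0.3, -1.5], 'np': [0.8, 1.2], 'dot': [0.2, -0.2], 'run': [-0.5, 0.4], 'lock': [-0.9, 0.0]}
mill [0.5487 0.0234] ang -2.656785526707728
{'nm': [-0.0, -1.1], 'np': [0.0, 1.6]}
0.77 [231.6, 211.0, 169.9, 174.3]
0.71 [125.1, 108.9, 79.1, 84.1]
lid centre [0.61577491 0.02420447] TCP [0.6139 0.0244] rms 0.00014596891149721748
[312  18  10  31 299] [316.5451505  237.85284281] [-0.02978714  0.00126747  0.2362    ]
```

>>> move_arm:
  deltas:
    - [0,15,-1,0,0,0,-0.3]
    - [0,25,-1.5,0,0,0,0]
    - [0,18,-1,0,0,0,0]
    - [0,8,-0.5,10,0,0,0]
    - [0,0,0,25,0,0,0]
    - [0,0,0,25,0,0,0]
    - [0,0,0,18,0,0,0]
    - [0,0,0,10,0,0,0]
    - [0,0,0,0,0,0,0]
    - [0,0,0,0,0,0,0]

```text
clock: 15.8
eef_pos: [0.5483, 0.024, 0.1621]
tool_rot: [0.022, 1.0, 0.0, -0.0]
ft_force: [0.4, -0.5, -0.8]
grip_width: 0.0149
grasp_force: 58.8
```

Run:
```python
from h import *
plan([.5475,.0238,.1304],87.4)
```

```text
t 15.8 pos [0.5483 0.024  0.1621] yaxis deg 87.48 z [-3.e-04  0.e+00 -1.e+00] w 0.0149 gf 58.7842458486557 F [ 0.4 -0.5 -0.8] T [-0.01 -0.04 -0.  ]
tool shift mm [ 0.8 -0.2 31.7]
turn rotvec deg [ 0.   -0.02  0.08]
```

Descend in small steps, watching the force.

>>> move_arm:
  deltas:
    - [0,0.5,0,3,0,0,0]
    - [0,0,0,3,0,0,0]
    - [0,0,0,3,0,0,0]
    - [0,0,0,2,0,0,0]
    - [0,0,0,2,0,0,0]
    - [0,0,0,0,0,0,0]
    - [0,0,0,0,0,0,0]

```text
clock: 16.38
eef_pos: [0.548, 0.0233, 0.1487]
tool_rot: [0.023, 1.0, 0.0, -0.0]
ft_force: [-0.4, -0.5, -1.0]
grip_width: 0.015
grasp_force: 58.8
```

>>> move_arm:
  deltas:
    - [0,0,0,2,0,0,0]
    - [0,0,0,2,0,0,0]
    - [0,0,0,2,0,0,0]
    - [0,0,0,1,0,0,0]
    - [0,0,0,1,0,0,0]
    - [0,0,0,0,0,0,0]
    - [0,0,0,0,0,0,0]

```text
clock: 16.97
eef_pos: [0.548, 0.0234, 0.1407]
tool_rot: [0.022, 1.0, 0.0, -0.0]
ft_force: [0.3, -0.4, -0.7]
grip_width: 0.015
grasp_force: 58.8
```

>>> move_arm:
  deltas:
    - [0,0,0,2,0,0,0]
    - [0,0,0,2,0,0,0]
    - [0,0,0,2,0,0,0]
    - [0,0,0,2,0,0,0]
    - [0,0,0,1,0,0,0]
    - [0,0,0,1,0,0,0]
    - [0,0,0,0,0,0,0]
    - [0,0,0,0,0,0,0]

```text
clock: 17.63
eef_pos: [0.5481, 0.0234, 0.1308]
tool_rot: [0.022, 1.0, 0.0, 0.0]
ft_force: [-0.4, 0.9, -1.6]
grip_width: 0.0149
grasp_force: 58.8
```

>>> move_arm:
  deltas:
    - [0,0,0,0.5,0,0,0]
    - [0,0,0,0.5,0,0,0]
    - [0,0,0,0.5,0,0,0]
    - [0,0,0,0,0,0,0]
    - [0,0,0,0,0,0,0]

```text
clock: 18.05
eef_pos: [0.5482, 0.0234, 0.1304]
tool_rot: [0.022, 1.0, 0.0, 0.001]
ft_force: [-3.0, 0.3, 6.0]
grip_width: 0.0147
grasp_force: 59.8
```

>>> move_arm:
  deltas:
    - [0,0,0,0,0,0,3]
    - [0,0,0,0,0,0,3]
    - [0,0,0,0,0,0,3]
    - [0,0,0,0,0,0,3]
    - [0,0,0,0,0,0,3]
    - [0,0,0,0,0,0,3]
    - [0,0,0,0,0,0,3]
    - [0,0,0,0,0,0,3]
    - [0,0,0,0,0,0,0]
    - [0,0,0,0,0,0,0]

```text
clock: 18.88
eef_pos: [0.5485, 0.0234, 0.1304]
tool_rot: [0.23, 0.973, 0.0, 0.001]
ft_force: [-2.3, 0.5, 4.9]
grip_width: 0.0154
grasp_force: 59.8
```

Run:
```python
from h import *
plan([.5482,.0234,.1304],42.5)
```

```text
t 18.8833 pos [0.5485 0.0234 0.1304] yaxis deg 63.46 z [ 0.0016  0.     -1.    ] w 0.0154 gf 59.77346062660217 F [-2.3  0.5  4.9] T [-0.08  0.47 -0.01]
tool shift mm [ 0.3 -0.1  0. ]
turn rotvec deg [ 0.06  0.07 20.96]
```

Run:
```python
from h import *
a=bot.camera("wrist");o=bot.get_obs();print(o["tau"],o["ft_torque"])
cv2.imwrite("pics/c7.png",cv2.resize(a[120:320,200:440],None,fx=3,fy=3,interpolation=2))
```

```text
[-1.58237480e-01 -4.04136622e+01  2.25264269e+01 -7.80693311e-01
  5.53616890e-03  9.23121261e-03] [-0.07341961  0.44762603  0.01620782]
```

View pics/c7.png

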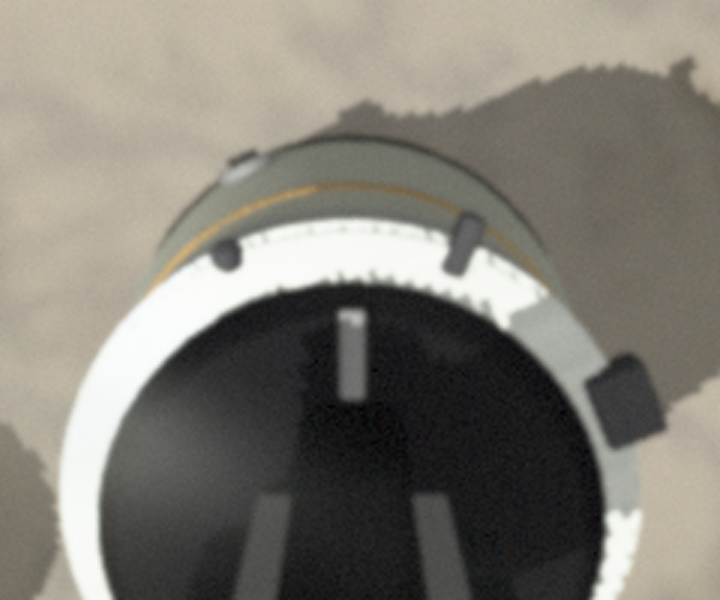

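The lid has turned with the gripper. Its line at crop x=351 lies midway between the dot (227,255) and the run mark (463,243), so I'll turn it the remaining 21°.

>>> move_arm:
  deltas:
    - [0,0,0,0,0,0,3]
    - [0,0,0,0,0,0,3]
    - [0,0,0,0,0,0,3]
    - [0,0,0,0,0,0,3]
    - [0,0,0,0,0,0,3]
    - [0,0,0,0,0,0,3]
    - [0,0,0,0,0,0,3]
    - [0,0,0,0,0,0,0]
    - [0,0,0,0,0,0,0]
    - [0,0,0,0,0,0,0]

```text
clock: 19.77
eef_pos: [0.5484, 0.0233, 0.1304]
tool_rot: [0.403, 0.915, 0.0, 0.001]
ft_force: [-1.2, -0.0, 6.3]
grip_width: 0.0147
grasp_force: 59.8
```

Run:
```python
from h import *
plan([.5482,.0234,.1304],42.5)
a=bot.camera("wrist");b=bot.camera("scene")
for q in bot.outline_of("funnel","scene")[:2]: print(q["conf"],q["rect"])
c=np.hstack([cv2.resize(a[120:320,200:440],(480,400),interpolation=2),cv2.resize(b[255:355,310:390],(320,400),interpolation=2)])
cv2.imwrite("pics/c8.png",c)
```

```text
t 19.7667 pos [0.5484 0.0233 0.1304] yaxis deg 42.46 z [ 1.4e-03 -2.0e-04 -1.0e+00] w 0.0147 gf 59.80113387107849 F [-1.2 -0.   6.3] T [-0.08  0.5   0.01]
tool shift mm [ 0.2 -0.1 -0. ]
turn rotvec deg [ 0.05  0.06 -0.04]
0.64 [343.0, 279.7, 30.9, 30.0]
```

View pics/c8.png

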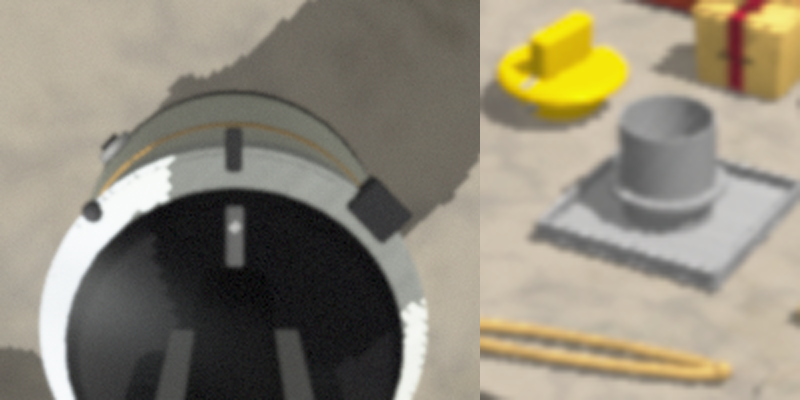

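The lid's line at (234,235) points exactly at the run mark at (234,150), and the fingers still grip it. The funnel stands upright in the tray, so I'm handing in.

```bash
python3 -c "
from workcell import bot
print(bot.job_done())"
```

```text
the job is handed in; nothing more can be done
None
```

I handed the job in after about 20 s of the 53 s: the funnel stands upright and released in the tray, and the lid is home in the collar, turned to the run mark and still gripped. The hand-in gave no verdict, so whether it passed is not confirmed.

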